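# Rack the inspected housing covers

### The arm

A 6-joint arm with a two-finger parallel gripper is mounted at the origin on the work surface. World frame = base frame: x ahead of the robot, y to its left, z up, the work surface at z = 0. Lengths are in mm, angles in rad, forces in N, time in s.
With the tool pointing down it reaches from about 275 to 1000 mm from the base axis. Payload 8.4 kg.
Tool frame: the origin (TCP) lies between the finger pads; the fingertips stand 22 mm ahead of it and the grasp point (between the pads) lies 3 mm ahead of it; z points along the fingers, y is the line along which they close (so a half turn about z gives the same grasp; the last joint's range is limited). The gripper opens to 85 mm and grips with 20 to 120 N. Pads are 22 mm wide; open, the fingers measure 114 mm over their backs; the gripper's body (76 mm by 85 mm) begins 54 mm behind the grasp point. The pads swing forward as they close: fully open they stand 13 mm farther back than shut.
Start: joints at [-1.207, 0.353, 1.633, -0, 1.155, -0.002], TCP at [223.559, -583.652, 253.281] pointing down, gripper open.
Joint ranges: [-2.63, 2.63], [-0.92, 2.1], [0.06, 2.66], [-1.3, 4.44], [0, 2.69], [-3.02, 3.02]. Speed limits (rad/s): [2.22, 2.22, 2.79, 3.14, 3.14, 3.14].

### API

Orientations are given as [roll, pitch, yaw] about the fixed x, y, z axes, in that order (R = Rz(yaw) Ry(pitch) Rx(roll)).
In Python, from rig import r, grab_frame gives the robot as it stands.
- The arm moves only by the shell command python3 -m inch 'ROWS' [FORCE]. ROWS is JSON, a list of rows, each a list of 7 numbers: the turn, a rotation vector about the tool's x, y, z as a fraction of full scale, then the shift along the tool's x, y, z as a fraction of full scale, then the closure, from 0 (fully open) to 1 (shut). In form: [[rx, ry, rz, dx, dy, dz, fingers], ...]. A call has 1 to 8 rows; each row shifts and turns the commanded pose from where the row before left it, along the tool's axes as they then stand; what a row does not reach is not made up. Full scale, the value 1, is 2.5 cm for a shift and pi rad for a turn. A row lasts 1/12 s, in which the tool goes at most 41.7 mm and 7.16 degrees, less where a joint would pass 70% of its speed; a pose out of reach is approached as far as the arm can. A call with a number of a shift or a turn outside -1 to 1 is refused whole. A call with a gripper value outside its range is refused whole. The fingers move at their own pace and stop on an object; FORCE is the grip in N (left out, the last holds). Time passes only in rows, so rows that do not move let the fingers close. It gives the time, the measured TCP pose, the force, the opening and the grip force at its end, in the units of the state.
- r.sense(): the state, without advancing time (a new reading comes with each control period).
- grab_frame(name): name is "side" or "top"; returns a dict with "pixels" (420x560x3 uint8, red, green, blue), "z_map" (420x560 float32, mm along the optical axis (not along the pixel's ray), 0 where there is no reading), "vertical_fov" (degrees; the focal length in pixels is half the picture's height over the tangent of half this angle, whatever the lens; pixels are square), "cx", "cy" (the principal point, pixels), "cam_to_world" (4x4, takes a point from camera to world coordinates). Camera axes: x right, y down, z forward; pixel columns grow to the right and rows downward; lengths in mm; the calibration is good to about 2 mm. A picture is of the moment at which its call begins.
- r.sign_off(): hands the job in; it is judged then, once.
The state is a dict: "clock": time; "qpos": joint angles; "qvel": joint speeds; "joint_efforts": joint torques, N m; "eef_pos": TCP position; "tcp_rot": TCP orientation; "contact_force": force on the tool from outside, world axes, zero at the start; "wrist_torque": the same for the moment, N m; "opening": opening from 0.0 (shut) to 1.0 (fully open); "grasp_force": force on a finger pad.
Only numpy, scipy, OpenCV 4.12 (cv2) and the standard library are available. Lean on these libraries where they do the work, as an engineer would, in place of code of your own. Each camera call takes 0.05 s, during which the arm holds its last target. There are 200 camera calls.

### The job

Take the blue and the orange round covers out of the leaning nest and stand each one upright between the tines of the rack, fully down on the rails, in the slot marked with its own colour. Set them down gently rather than dropping them, leave the grey cover standing where it is, and do not disturb the other things on the bench.

Things in the scene. Friction and masses are not known exactly. Their poses are not given: they have to be found in the camera images.
- cover_blue_center (a point): centre of the blue round cover: a flat aluminium disc 120 mm in diameter, 10 mm thick, both faces alike, 0.2 to 0.4 kg. x axis = the disc's own axis (square to its faces). It starts leaning in the nest, 30 degrees from vertical, top edge towards the robot, its lower edge on two pins; which cover is in which nest place varies
- cover_orange_center (a point): centre of the orange round cover: a flat aluminium disc 120 mm in diameter, 10 mm thick, both faces alike, 0.2 to 0.4 kg. x axis = the disc's own axis (square to its faces). It starts leaning in the nest, 30 degrees from vertical, top edge towards the robot, its lower edge on two pins; which cover is in which nest place varies
- slot_blue (a point): where the centre of the blue cover is when it stands fully seated in the slot marked by the blue blocks: 70.5 mm above the table. x axis points across the slot (= axis of a seated disc, along the rack), y along the slot, z up. A block of that colour, 40 x 18 x 22 mm, stands at each end of the slot, 79 mm from its middle. Which of the three slots this is varies
- slot_orange (a point): where the centre of the orange cover is when it stands fully seated in the slot marked by the orange blocks: 70.5 mm above the table. x axis points across the slot (= axis of a seated disc, along the rack), y along the slot, z up. A block of that colour, 40 x 18 x 22 mm, stands at each end of the slot, 79 mm from its middle. Which of the three slots this is varies
- rack: fixed wire rack on a grey plate 215 x 140 x 6 mm, origin mid-underside, x along its length. Three slots at x = -70, 0, 70 mm. In each a disc stands on edge on two rails along x at y = -30 and 30 mm (tops 18 mm up), between two pairs of 6 mm wire tines at y = -38 and 38 mm, 15 mm clear between them, spreading to 25 mm at the top, 75 mm above the table
- nest: fixed leaning nest: cream base 170 x 310 x 50 mm with a black panel sloping 30 degrees from vertical, top towards the robot; origin mid-underside. Two places at y = -75 and 75 mm. A cover leans on the panel, its edge on two pins, centre 123 mm above the table; the panel ends 12 mm up the slope from the cover centres, so the top 48 mm of each cover is free on both faces
- cover_plain_center (a point): centre of a third cover, bare grey aluminium, same size, already standing in one slot of the rack (which one varies); stays there. x axis = disc axis
- cover_blue: the blue cover (origin at its centre, as the point)
- cover_orange: the orange cover (origin at its centre, as the point)
- driver: cream and black electric screwdriver lying flat, about 220 x 38 x 36 mm; bystander; origin on its underside
- gauge_block: black stepped plastic block 110 x 70 x 50 mm; bystander; origin at the centre of its underside
- cleaner: white bottle with a red cap, 60 mm across, 160 mm tall; bystander; origin at the centre of its underside
- cup: blue mug 76 mm across, 90 mm tall; bystander; origin at the centre of its underside
- wrench: steel wrench 170 mm long lying flat; bystander; origin on its underside
Not all that is in view belongs to the job. What is shaped like the part that bears slot_blue but pink is not meant. Of the things that look like the cover_blue, the smaller one is meant.

How it is judged:
By the outcome, as a careful person would: the job done as asked, in the order asked, and still so for the second after the job is handed in, with the robot touching nothing.
It also fails if it takes over 64 s, if anything falls off the work surface, if the arm or the gripper's body presses on something with over 40 N, if the wrist force passes 120 N, or if a joint passes its speed limit or range.

## Working session

There is one attempt and no reset: what is moved stays moved. The work goes in short steps, Python scripts to look and compute and a shell command to move; the robot and the scene stay as the last step left them, time stands still between calls to the robot, and variables do not carry over. Pictures are saved under pics/ and viewed, at most 10 in all, crops included, and the job is handed in when it is done.

```bash
ls; mkdir -p pics; cat > h.py <<'E'
import numpy as np, cv2
from rig import r, grab_frame
def cloud(f):
    z=f["z_map"]; H,W=z.shape; F=H/2/np.tan(np.radians(f["vertical_fov"])/2)
    v,u=np.mgrid[:H,:W]
    P=np.stack([(u-f["cx"])*z/F,(v-f["cy"])*z/F,z,np.ones_like(z)],-1)@np.array(f["cam_to_world"]).T
    P=P[...,:3]; P[z<=0]=np.nan
    return P
E
python3 - <<'E'
from h import *
import pickle
for n in("side","top"):
    f=grab_frame(n); pickle.dump(f,open(n+".pkl","wb"))
    cv2.imwrite(f"pics/{n}0.png",f["pixels"][...,::-1]); print(np.round(f["cam_to_world"],2).tolist(),f["vertical_fov"],f["cx"],f["cy"],(f["z_map"]>0).mean())
print(r.sense())
E
```

```text
pics
[[1.0, -0.06, 0.07, 490.14], [-0.1, -0.63, 0.77, -1176.85], [-0.0, -0.78, -0.63, 1078.87], [0.0, 0.0, 0.0, 1.0]] 42.41079098197496 277.0524046206649 209.1466183603957 0.9960076530612245
[[0.01, -0.99, 0.14, 379.97], [-1.0, -0.02, -0.01, 31.13], [0.01, -0.14, -0.99, 1668.12], [0.0, 0.0, 0.0, 1.0]] 44.54060596559935 283.2889976477552 203.06677071747256 0.9958971088435374
{'clock': 0.1, 'qpos': array([-1.20739725e+00,  3.53596665e-01,  1.63404850e+00,  4.29079293e-06,
        1.15514925e+00, -2.38944149e-03]), 'qvel': array([ 0.00181303, -0.00030084, -0.00155979, -0.00073866,  0.00100596,
       -0.00170632]), 'joint_efforts': array([-5.66991275e-05, -6.06353617e+01, -3.42817998e+01,  9.26753501e-05,
        3.84972387e-03, -5.45737620e-06]), 'eef_pos': array([ 223.4265657 , -583.29511079,  252.6304349 ]), 'tcp_rot': array([-3.14039091e+00, -6.79488676e-06,  3.65786775e-01]), 'contact_force': array([0.53087165, 0.43443933, 0.21935736]), 'wrist_torque': array([ 0.05076783, -0.05673489, -0.03008388]), 'grasp_force': 0.0, 'opening': 0.9981840777390018}
```

View pics/side0.png

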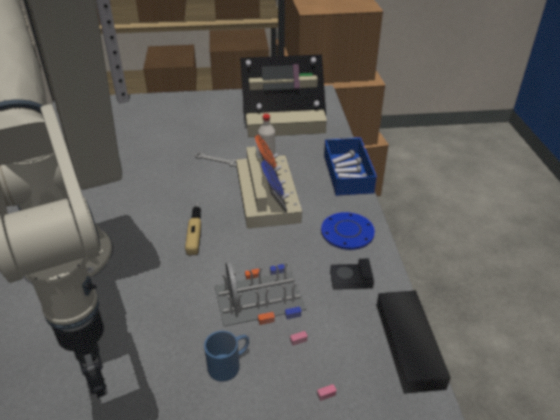

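View pics/top0.png

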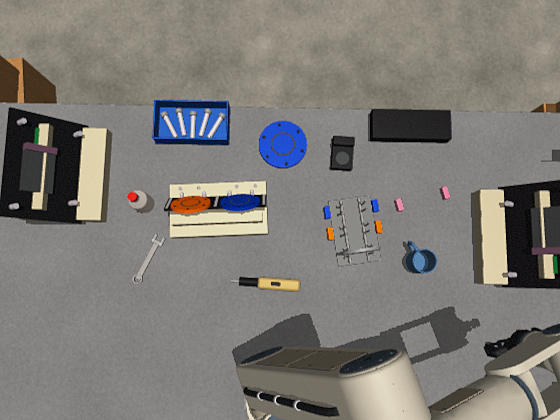

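```bash
cat > m.py <<'E'
from h import *
import pickle
S={n:pickle.load(open(n+".pkl","rb")) for n in("side","top")}
for n,f in S.items():
    P=cloud(f); hsv=cv2.cvtColor(f["pixels"],cv2.COLOR_RGB2HSV); h,s,v=cv2.split(hsv)
    M={"blue":(h>112)&(h<128)&(s>150)&(v>50),"orange":((h<14))&(s>170)&(v>90),"pink":(h>160)&(s>60)&(v>120)}
    for c,m in M.items():
        k,l,st,ce=cv2.connectedComponentsWithStats(m.astype(np.uint8))
        for i in range(1,k):
            if st[i,4]<15: continue
            p=P[l==i]; p=p[~np.isnan(p[:,0])]
            if len(p)<10 or np.median(p[:,0])<150: continue
            print(n,c,"px",ce[i].round(),st[i,4],"mean",p.mean(0).round(1),"min",np.percentile(p,2,0).round(),"max",np.percentile(p,98,0).round(),end=" ")
            if st[i,4]>150 and p[:,2].mean()>60:
                # plane fit
                q=p
                for _ in range(4):
                    c0=q.mean(0); nn=np.linalg.svd(q-c0,full_matrices=False)[2][2]; d=(p-c0)@nn; q=p[abs(d-np.median((q-c0)@nn))<3]
                if nn[0]<0: nn=-nn
                e1=np.cross([0,0,1],nn); e1/=np.linalg.norm(e1); e2=np.cross(nn,e1)
                ab=np.c_[(q-c0)@e1,(q-c0)@e2].astype(np.float32)
                (a,b),R=cv2.minEnclosingCircle(ab); C=c0+a*e1+b*e2
                print("\n   DISC n",nn.round(3),"face centre",C.round(1),"R",round(R,1),"mid",(C-5*nn).round(1),end="")
            print()
f=S["side"]["pixels"]; a=cv2.resize(f[130:330,200:400],(500,500),interpolation=2)
t=S["top"]["pixels"]; b=cv2.resize(t[165:275,160:400],(800,367),interpolation=2)[:, :]
b=cv2.resize(b,(300*1,138)); 
cv2.imwrite("pics/crop.png",a[...,::-1])
E
python3 m.py
```

```text
side blue px [348. 230.] 1399 mean [814.4  16.1  14.8] min [745. -54.  10.] max [884.  90.  20.] 
side orange px [262. 317.] 17 mean [ 535.4 -296.2   22.8] min [ 528. -302.   19.] max [ 545. -292.   26.] 
side pink px [298. 336.] 111 mean [ 618.5 -361.    20.8] min [ 600. -373.   -0.] max [ 637. -335.   27.] 
side pink px [326. 390.] 142 mean [ 661.6 -513.3   20.8] min [ 643. -526.    0.] max [ 680. -489.   26.] 
top blue px [234. 198.] 116 mean [619.4 168.7 102.4] min [583. 114.  70.] max [637. 211. 156.] 
top blue px [243. 204.] 135 mean [594.8 138.2 148.8] min [574.  90. 122.] max [613. 184. 175.] 
top orange px [132. 196.] 64 mean [611.8 466.5 159.6] min [600. 454. 152.] max [624. 478. 166.] 
top orange px [190. 204.] 528 mean [595.  297.7 132.7] min [566. 244.  77.] max [625. 353. 178.] 
   DISC n [0.863 0.052 0.502] face centre [598.8 298.8 127.7] R 62.6 mid [594.5 298.5 125.1]
top pink px [446. 192.] 73 mean [ 664.1 -515.2   19.6] min [ 644. -529.   -3.] max [ 687. -503.   27.] 
top pink px [399. 204.] 72 mean [ 621.4 -362.7   20. ] min [ 602. -374.   -5.] max [ 644. -352.   30.]
```

View pics/crop.png

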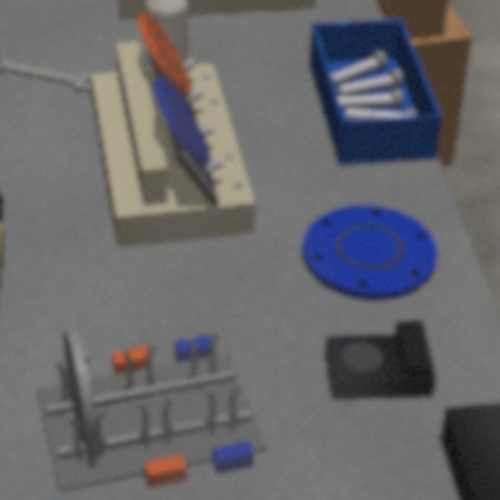

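The picture shows the blue cover in the nest at side px (272,180) and top px (240,203). A larger flat blue disc lies at side (348,230) and top (283,145). The nest one is smaller, so it is the one meant. The slot blocks are at top px (327,212)/(376,206) for blue and (331,233)/(379,227) for orange. The pink ones at (399,204) and (446,192) are decoys. The grey cover stands in the slot nearest the robot.

```bash
cat > m2.py <<'E'
from h import *
import pickle
f=pickle.load(open("top.pkl","rb")); P=cloud(f); h,s,v=cv2.split(cv2.cvtColor(f["pixels"],cv2.COLOR_RGB2HSV))
f2=pickle.load(open("side.pkl","rb")); P2=cloud(f2); h2,s2,v2=cv2.split(cv2.cvtColor(f2["pixels"],cv2.COLOR_RGB2HSV))
def roi(sh,x0,x1,y0,y1):
    m=np.zeros(sh,bool); m[y0:y1,x0:x1]=1; return m
bl=lambda h,s,v:(h>108)&(h<130)&(s>90)
og=lambda h,s,v:((h<16)|(h>174))&(s>110)
def ray(f,u,v,z):
    F=210/np.tan(np.radians(f["vertical_fov"])/2); T=np.array(f["cam_to_world"])
    d=T[:3,:3]@[(u-f["cx"])/F,(v-f["cy"])/F,1]; return T[:3,3]+d*(z-T[2,3])/d[2]
for nm,ff,PP,H,boxes in(("top",f,P,(h,s,v),{"bL":(318,335,200,222),"bR":(368,384,196,214),"oL":(322,340,223,243),"oR":(370,388,218,236)}),
   ("side",f2,P2,(h2,s2,v2),{"bL":(268,290,260,276),"bR":(283,304,304,320),"oL":(242,264,264,281),"oR":(256,276,310,325)})):
    for k,b in boxes.items():
        m=roi(H[0].shape,*b)&(bl if k[0]=="b" else og)(*H); yy,xx=np.nonzero(m); p=PP[m]
        print(nm,k,len(xx),"ray z=22/11",ray(ff,xx.mean(),yy.mean(),22 if nm=="top" else 14).round(1),"cloud med",np.nanmedian(p,0).round(1), "ext",np.nanpercentile(p,3,0).round(),np.nanpercentile(p,97,0).round())
def disc(tag,p):
    p=p[~np.isnan(p[:,0])]; p=p[(p[:,2]>60)&(p[:,2]<190)&(p[:,0]>540)&(p[:,0]<660)]; q=p
    for _ in range(6):
        c0=q.mean(0); nn=np.linalg.svd(q-c0,full_matrices=False)[2][2]; q=p[abs((p-c0)@nn)<4]
    if nn[0]<0: nn=-nn
    e1=np.cross([0,0,1],nn); e1/=np.linalg.norm(e1); e2=np.cross(nn,e1)
    ab=np.c_[(q-c0)@e1,(q-c0)@e2].astype(np.float32); (a,b),R=cv2.minEnclosingCircle(ab); C=c0+a*e1+b*e2
    print(tag,len(p),len(q),"n",nn.round(3),"face",C.round(1),"R",round(R,1),"mid",(C-5*nn).round(1),"y-ext",np.percentile(q,[1,99],0)[:,1].round())
disc("blue top",P[roi(h.shape,217,264,190,214)&bl(h,s,v)])
disc("blue side",P2[roi(h.shape,255,300,155,212)&bl(h2,s2,v2)])
disc("or top",P[roi(h.shape,168,216,192,216)&og(h,s,v)])
disc("or side",P2[roi(h.shape,250,282,130,172)&og(h2,s2,v2)])
# nest base front/back edges for yaw, rack plate
m=(P[...,2]>3)&(P[...,2]<14)&(P[...,0]>400)&(P[...,0]<720)&(P[...,1]>-340)&(P[...,1]<-80)
print("plate",cv2.minAreaRect(P[m][:,:2].astype(np.float32)))
m=(P[...,2]>42)&(P[...,2]<56)&(P[...,0]>450)&(P[...,0]<750)&(P[...,1]>40)&(P[...,1]<400)
print("nest",cv2.minAreaRect(P[m][:,:2].astype(np.float32)))
m=(P[...,2]>90)&(P[...,2]<140)&(P[...,0]>380)&(P[...,0]<560)&(P[...,1]>-310)&(P[...,1]<-110)
p=P[m];print("grey",len(p),np.median(p,0),cv2.minAreaRect(p[:,:2].astype(np.float32)))
E
python3 m2.py
```

```text
top bL 79 ray z=22/11 [ 592.3 -125.8   22. ] cloud med [ 591.8 -126.5   21.6] ext [ 573. -136.    2.] [ 614. -117.   28.]
top bR 84 ray z=22/11 [ 617.  -281.2   22. ] cloud med [ 617.2 -282.    21. ] ext [ 597. -293.   -2.] [ 640. -273.   28.]
top oL 36 ray z=22/11 [ 521.7 -137.    22. ] cloud med [ 521.5 -139.1   17.3] ext [ 504. -147.   -2.] [ 545. -127.   28.]
top oR 48 ray z=22/11 [ 547.3 -292.3   22. ] cloud med [ 546.5 -293.5   18.7] ext [ 529. -306.   -6.] [ 571. -283.   27.]
side bL 57 ray z=22/11 [ 589.3 -119.2   14. ] cloud med [ 591.6 -129.7   23.2] ext [ 572. -139.   13.] [ 606. -111.   28.]
side bR 102 ray z=22/11 [ 614.8 -276.9   14. ] cloud med [ 613.9 -283.9   22.1] ext [ 596. -294.   17.] [ 632. -269.   27.]
side oL 83 ray z=22/11 [ 519.4 -132.8   14. ] cloud med [ 521.9 -142.9   22.5] ext [ 502. -183.   12.] [ 536. -126.   68.]
side oR 131 ray z=22/11 [ 544.3 -290.6   14. ] cloud med [ 543.5 -298.3   21.8] ext [ 526. -306.    6.] [ 562. -273.   26.]
blue top 555 485 n [0.863 0.048 0.503] face [607.6 151.2 126.9] R 65.3 mid [603.3 150.9 124.4] y-ext [ 93. 204.]
blue side 270 234 n [0.855 0.035 0.518] face [604.3 145.1 132.2] R 59.0 mid [600.1 145.  129.6] y-ext [ 89. 191.]
or top 583 492 n [0.862 0.05  0.504] face [599.4 298.9 126.4] R 64.0 mid [595.1 298.7 123.9] y-ext [241. 354.]
or side 253 214 n [0.858 0.025 0.514] face [594.2 291.1 134.6] R 58.5 mid [589.9 291.  132. ] y-ext [237. 343.]
plate ((559.97314453125, -209.96591186523438), (259.8768310546875, 319.65509033203125), 89.98797607421875)
nest ((592.3360595703125, 223.3397216796875), (171.0426788330078, 310.5547180175781), 3.392251968383789)
grey 136 [ 464.74767099 -221.55685279  120.82215047] ((465.2349548339844, -225.72462463378906), (11.475513458251953, 108.98811340332031), 8.593250274658203)
```

```bash
cat > t.py <<'E'
# usage: t.py x y z yawdeg tiltdeg  (disc-normal yaw, tilt of tool z forward)
from h import *; import sys
from scipy.spatial.transform import Rotation as R
x,y,z,yaw,t=map(float,sys.argv[1:6])
s=r.sense(); c=R.from_euler("xyz",s["tcp_rot"])
a,b=np.radians([yaw,t]); zt=np.array([np.sin(b)*np.cos(a),np.sin(b)*np.sin(a),-np.cos(b)]); yt=np.array([np.cos(b)*np.cos(a),np.cos(b)*np.sin(a),np.sin(b)])
T=R.from_matrix(np.c_[np.cross(yt,zt),yt,zt])
rv=(c.inv()*T).as_rotvec(); d=np.array([x,y,z])-s["eef_pos"]
print("t",round(s["clock"],2),"pos",s["eef_pos"].round(1),"F",s["contact_force"].round(1),"open",round(s["opening"],3),"grip",round(s["grasp_force"],1),"q",s["qpos"].round(2))
print("turn total/pi",(rv/np.pi).round(4),"deg",round(np.degrees(np.linalg.norm(rv)),1))
print("shift/25 cur frame",(c.inv().apply(d)/25).round(2)," after turn",(T.inv().apply(d)/25).round(2))
E
python3 t.py 541 146.5 229.5 3.3 30
```

```text
t 0.1 pos [ 223.4 -583.3  252.6] F [0.5 0.4 0.2] open 0.998 grip 0.0 q [-1.21  0.35  1.63  0.    1.16 -0.  ]
turn total/pi [-0.1441  0.1048 -0.3922] deg 77.5
shift/25 cur frame [ 22.3  -22.72   0.95]  after turn [28.41 11.98  7.98]
```

```bash
python3 -m inch '[[-0.012,0.0087,-0.0327,0,0,0,0.5],[-0.012,0.0087,-0.0327,0,0,0,0.5],[-0.012,0.0087,-0.0327,0,0,0,0.5],[-0.012,0.0087,-0.0327,0,0,0,0.5],[-0.012,0.0087,-0.0327,0,0,0,0.5],[-0.012,0.0087,-0.0327,0,0,0,0.5],[-0.012,0.0087,-0.0327,0,0,0,0.5],[-0.012,0.0087,-0.0327,0,0,0,0.5]]' 40; python3 -m inch '[[-0.012,0.0087,-0.0327,0,0,0,0.5],[-0.012,0.0087,-0.0327,0,0,0,0.5],[-0.012,0.0087,-0.0327,0,0,0,0.5],[-0.012,0.0087,-0.0327,0,0,0,0.5],[0,0,0,0,0,0,0.5],[0,0,0,0,0,0,0.5]]'; python3 t.py 541 146.5 229.5 3.3 30
```

```text
clock: 0.77
eef_pos: [223.5, -583.3, 253.2]
tcp_rot: [2.785, -0.074, 1.215]
contact_force: [0.6, -0.1, -0.4]
opening: 0.503
grasp_force: 0.0
clock: 1.27
eef_pos: [222.9, -583.8, 252.5]
tcp_rot: [2.62, -0.0, 1.624]
contact_force: [0.2, 1.2, 0.8]
opening: 0.496
grasp_force: 0.0
t 1.27 pos [ 222.9 -583.8  252.5] F [0.2 1.2 0.8] open 0.496 grip 0.0 q [-1.47  0.35  1.74  0.59  1.1  -1.81]
turn total/pi [-0.0006  0.0006 -0.0012] deg 0.3
shift/25 cur frame [28.49 11.9   7.92]  after turn [28.43 12.    7.99]
```

```bash
for i in 1; do python3 -m inch '[[0,0,0,0.95,0.4,0.27,0.5],[0,0,0,0.95,0.4,0.27,0.5],[0,0,0,0.95,0.4,0.27,0.5],[0,0,0,0.95,0.4,0.27,0.5],[0,0,0,0.95,0.4,0.27,0.5],[0,0,0,0.95,0.4,0.27,0.5],[0,0,0,0.95,0.4,0.27,0.5],[0,0,0,0.95,0.4,0.27,0.5]]'; done; python3 t.py 541 146.5 229.5 3.3 30
```

```text
clock: 1.93
eef_pos: [309.2, -387.0, 246.2]
tcp_rot: [2.619, 0.001, 1.625]
contact_force: [-0.1, 0.3, -0.1]
opening: 0.5
grasp_force: 0.0
t 1.93 pos [ 309.2 -387.   246.2] F [-0.1  0.3 -0.1] open 0.5 grip 0.0 q [-1.21  0.1   2.1   0.66  0.89 -1.67]
turn total/pi [-0.0005  0.0009 -0.0007] deg 0.2
shift/25 cur frame [20.81  8.71  5.75]  after turn [20.77  8.75  5.82]
```

```bash
python3 -m inch '[[0,0,0,0.95,0.4,0.27,0.5],[0,0,0,0.95,0.4,0.27,0.5],[0,0,0,0.95,0.4,0.27,0.5],[0,0,0,0.95,0.4,0.27,0.5],[0,0,0,0.95,0.4,0.27,0.5],[0,0,0,0.95,0.4,0.27,0.5],[0,0,0,0.95,0.4,0.27,0.5],[0,0,0,0.95,0.4,0.27,0.5]]' | head -2;  python3 -m inch '[[0,0,0,0.95,0.4,0.27,0.5],[0,0,0,0.95,0.4,0.27,0.5],[0,0,0,0.95,0.4,0.27,0.5],[0,0,0,0.95,0.4,0.27,0.5],[0,0,0,0.95,0.4,0.27,0.5],[0,0,0,0.95,0.4,0.27,0.5],[0,0,0,0.95,0.4,0.27,0.5],[0,0,0,0.95,0.4,0.27,0.5]]' | head -2;python3 -m inch '[[0,0,0,0.95,0.4,0.27,0.5],[0,0,0,0.95,0.4,0.27,0.5],[0,0,0,0.95,0.4,0.27,0.5],[0,0,0,0.95,0.4,0.27,0.5],[0,0,0,0.95,0.35,0.27,0.5],[0,0,0,0,0,0,0.5]]'; python3 t.py 541 146.5 229.5 3.3 30
```

```text
clock: 2.6
eef_pos: [394.2, -191.8, 239.2]
clock: 3.27
eef_pos: [479.5, 4.1, 232.4]
clock: 3.77
eef_pos: [533.2, 128.3, 227.7]
tcp_rot: [2.614, -0.001, 1.629]
contact_force: [-0.4, 0.2, 0.5]
opening: 0.501
grasp_force: 0.0
t 3.77 pos [533.2 128.3 227.7] F [-0.4  0.2  0.5] open 0.501 grip 0.0 q [ 0.3   0.07  2.17 -0.32  0.4   0.51]
turn total/pi [ 0.0012 -0.0005 -0.0001] deg 0.2
shift/25 cur frame [0.71 0.34 0.12]  after turn [0.71 0.34 0.11]
```

```bash
python3 -m inch '[[0,0,0,0.71,0.34,0.11,0.5],[0,0,0,0,0,0.5,0.5],[0,0,0,0,0,0.5,0.5],[0,0,0,0,0,0.5,0.5],[0,0,0,0,0,0.5,0.5],[0,0,0,0,0,0,0.5]]'; python3 t.py 581 148.8 160.2 3.3 30; python3 - <<'E'
from h import *
a=grab_frame("side")["pixels"][110:250,200:360]; b=grab_frame("top")["pixels"][150:250,170:290]
cv2.imwrite("pics/g1.png",np.hstack([cv2.resize(a,(400,350),interpolation=2),cv2.resize(b,(400,350),interpolation=2)])[...,::-1])
E
```

```text
clock: 4.27
eef_pos: [563.4, 143.7, 183.5]
tcp_rot: [2.62, 0.001, 1.627]
contact_force: [-0.6, -0.2, 0.5]
opening: 0.504
grasp_force: 0.0
t 4.27 pos [563.4 143.7 183.5] F [-0.6 -0.2  0.5] open 0.504 grip 0.0 q [ 0.32  0.2   2.15 -0.44  0.31  0.65]
turn total/pi [-0.0006  0.0005 -0.0003] deg 0.2
shift/25 cur frame [0.17 0.16 1.17]  after turn [0.16 0.15 1.17]
```

View pics/g1.png

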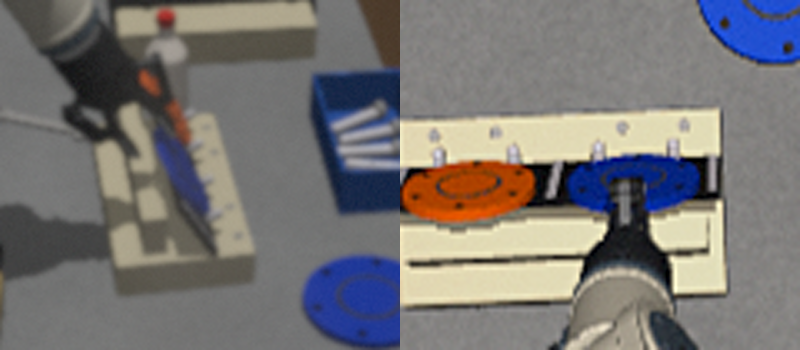

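```bash
python3 -m inch '[[0,0,0,0.16,0.2,0.4,0.5],[0,0,0,0,0,0.4,0.5],[0,0,0,0,0,0.37,0.5],[0,0,0,0,0,0,0.7],[0,0,0,0,0,0,0.8],[0,0,0,0,0,0,1],[0,0,0,0,0,0,1],[0,0,0,0,0,0,1]]' 60; python3 -m inch '[[0,0,0,0,0,0,1],[0,0,0,0,0,0,1],[0,0,0,0,0,0,1]]'; python3 t.py 581 148.8 160.2 3.3 30
```

```text
clock: 5.03
eef_pos: [582.5, 148.5, 162.4]
tcp_rot: [2.618, 0.002, 1.628]
contact_force: [2.0, -0.9, 0.9]
opening: 0.107
grasp_force: 60.7
clock: 5.28
eef_pos: [582.6, 148.5, 162.3]
tcp_rot: [2.618, 0.002, 1.628]
contact_force: [0.5, -1.1, 1.3]
opening: 0.108
grasp_force: 61.1
t 5.28 pos [582.6 148.5 162.3] F [ 0.5 -1.1  1.3] open 0.108 grip 61.1 q [ 0.32  0.27  2.12 -0.5   0.27  0.71]
turn total/pi [-0.0001  0.0006  0.0003] deg 0.1
shift/25 cur frame [ 0.02 -0.1   0.04]  after turn [ 0.02 -0.1   0.04]
```

```bash
python3 -m inch '[[0,0,0,0,0,-0.4,1],[0,0,0,0,0,-0.8,1],[0,0,0,0,0,-0.9,1],[0,0,0,0,0,-0.9,1],[0,0,0,0,0,-0.6,1],[0,0,0,0,0,-0.4,1],[0,0,0,0,0,0,1]]' ; python3 t.py 604.3 -204.3 230 9 0
```

```text
clock: 5.87
eef_pos: [532.2, 146.0, 250.2]
tcp_rot: [2.617, 0.002, 1.629]
contact_force: [0.4, 0.1, -2.4]
opening: 0.111
grasp_force: 60.9
t 5.87 pos [532.2 146.  250.2] F [ 0.4  0.1 -2.4] open 0.111 grip 60.9 q [ 0.35  0.05  2.14 -0.33  0.47  0.55]
turn total/pi [ 0.1668  0.0088 -0.0307] deg 30.6
shift/25 cur frame [-14.15   1.37   1.75]  after turn [-14.29   0.66   0.81]
```

```bash
python3 -m inch '[[0.0278,0.0015,-0.0051,0,0,0,1],[0.0278,0.0015,-0.0051,0,0,0,1],[0.0278,0.0015,-0.0051,0,0,0,1],[0.0278,0.0015,-0.0051,0,0,0,1],[0.0278,0.0015,-0.0051,0,0,0,1],[0.0278,0.0015,-0.0051,0,0,0,1],[0,0,0,-0.5,0.04,0.05,1],[0,0,0,-0.8,0.04,0.05,1]]' | head -3; python3 -m inch '[[0,0,0,-0.9,0.04,0.05,1],[0,0,0,-0.9,0.04,0.05,1],[0,0,0,-0.9,0.04,0.05,1],[0,0,0,-0.9,0.04,0.05,1],[0,0,0,-0.9,0.04,0.05,1],[0,0,0,-0.9,0.04,0.05,1],[0,0,0,-0.9,0.04,0.05,1],[0,0,0,-0.9,0.04,0.05,1]]'|head -3;  python3 -m inch '[[0,0,0,-0.9,0.04,0.05,1],[0,0,0,-0.9,0.04,0.05,1],[0,0,0,-0.9,0.04,0.05,1],[0,0,0,-0.9,0.04,0.05,1],[0,0,0,-0.9,0.04,0.05,1],[0,0,0,-0.7,0.04,0.05,1],[0,0,0,0,0,0,1],[0,0,0,0,0,0,1]]'; python3 t.py 604.3 -204.3 230 9 0
```

```text
clock: 6.53
eef_pos: [540.6, 114.2, 244.4]
tcp_rot: [-3.14, 0.0, 1.728]
clock: 7.2
eef_pos: [575.2, -64.4, 234.7]
tcp_rot: [-3.14, 0.001, 1.727]
clock: 7.87
eef_pos: [601.3, -191.0, 227.4]
tcp_rot: [-3.139, -0.0, 1.726]
contact_force: [-0.4, 0.1, -3.2]
opening: 0.109
grasp_force: 60.8
t 7.87 pos [ 601.3 -191.   227.4] F [-0.4  0.1 -3.2] open 0.109 grip 60.8 q [-0.31  0.39  1.64 -0.    1.11 -0.46]
turn total/pi [-0.0007 -0.0001 -0.0007] deg 0.2
shift/25 cur frame [-0.54  0.04 -0.1 ]  after turn [-0.54  0.03 -0.1 ]
```

```bash
python3 -m inch '[[0,0,0,-0.54,0.03,0.2,1],[0,0,0,0,0,0.8,1],[0,0,0,0,0,0.8,1],[0,0,0,0,0,0,1],[0,0,0,0,0,0,1]]'; cat > d.py <<'E'
from h import *; import sys
col=sys.argv[1]; out=sys.argv[2]; X,Y=map(float,sys.argv[3:5])
ims=[]
for n in("top","side"):
    f=grab_frame(n); P=cloud(f); h,s,v=cv2.split(cv2.cvtColor(f["pixels"],cv2.COLOR_RGB2HSV))
    m=((h>105)&(h<132)&(s>80)) if col=="blue" else ((h<16)|(h>174))&(s>110)
    m&=(P[...,2]>45)&(abs(P[...,0]-X)<60)&(abs(P[...,1]-Y)<110)
    p=P[m]; print(n,len(p))
    if len(p)>20:
        q=p[:,:2]; 
        print(" rect",cv2.minAreaRect(q.astype(np.float32)),"med",np.median(p,0).round(1),"pct",np.percentile(p,[3,97],0).round(1).tolist())
        k=np.polyfit(q[:,1]-Y,q[:,0],1); print(" x at Y",k[1].round(1),"slope deg",np.degrees(np.arctan(k[0])).round(1),"yspan",q[:,1].min().round(1),q[:,1].max().round(1))
    F=210/np.tan(np.radians(f["vertical_fov"])/2); T=np.linalg.inv(f["cam_to_world"]); c=T@[X,Y,80,1]; u,w=int(c[0]/c[2]*F+f["cx"]),int(c[1]/c[2]*F+f["cy"])
    a=f["pixels"][max(0,w-55):w+55,max(0,u-60):u+60]; ims.append(cv2.resize(a,(400,367),interpolation=2))
cv2.imwrite(out,np.hstack(ims)[...,::-1]); print(r.sense()["eef_pos"])
E
python3 d.py blue pics/p1.png 604 -204
```

```text
clock: 8.28
eef_pos: [603.8, -202.6, 182.5]
tcp_rot: [-3.138, -0.001, 1.728]
contact_force: [0.4, -0.8, -3.2]
opening: 0.113
grasp_force: 60.7
top 58
 rect ((585.43603515625, -175.48373413085938), (114.71467590332031, 34.099056243896484), 48.881080627441406) med [ 591.  -156.   174.4] pct [[552.2, -218.4, 129.6], [625.6, -138.0, 521.1]]
 x at Y 564.9 slope deg 32.1 yspan -221.9 -136.5
side 201
 rect ((606.447265625, -222.73211669921875), (16.049728393554688, 87.17218017578125), 6.5992631912231445) med [ 606.  -240.2  175.8] pct [[598.1, -263.0, 130.4], [613.0, -196.0, 200.0]]
 x at Y 601.3 slope deg -8.0 yspan -266.5 -180.2
[ 605.20047953 -203.04972379  184.49549867]
```

View pics/p1.png

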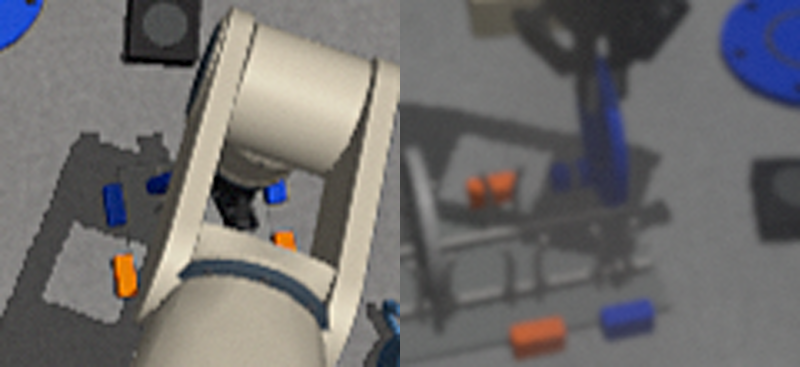

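```bash
python3 -m inch '[[0,0,0,-0.03,0,0.25,1],[0,0,0,0,0,0.25,1],[0,0,0,0,0,0.25,1],[0,0,0,0,0,0.25,1],[0,0,0,0,0,0.25,1],[0,0,0,0,0,0.25,1],[0,0,0,0,0,0,1]]'; python3 -m inch '[[0,0,0,0,0,0.2,1],[0,0,0,0,0,0.2,1],[0,0,0,0,0,0.2,1],[0,0,0,0,0,0,1]]';  python3 t.py 604.3 -204.3 114.5 9 0
```

```text
clock: 8.97
eef_pos: [603.8, -203.6, 144.3]
tcp_rot: [-3.138, -0.001, 1.728]
contact_force: [-0.4, 0.7, -3.0]
opening: 0.108
grasp_force: 60.6
clock: 9.3
eef_pos: [604.1, -203.7, 129.9]
tcp_rot: [-3.139, -0.001, 1.728]
contact_force: [-0.4, 0.7, -3.4]
opening: 0.11
grasp_force: 60.7
t 9.3 pos [ 604.1 -203.7  129.9] F [-0.4  0.7 -3.4] open 0.11 grip 60.7 q [-0.33  0.51  1.7  -0.    0.94 -0.48]
turn total/pi [-0.0009 -0.0003 -0.0001] deg 0.2
shift/25 cur frame [-0.03  0.01  0.62]  after turn [-0.03  0.    0.62]
```

```bash
python3 -m inch '[[0,0,0,-0.02,0,0.12,1],[0,0,0,0,0,0.12,1],[0,0,0,0,0,0.12,1],[0,0,0,0,0,0.08,1],[0,0,0,0,0,0,1]]'; python3 -m inch '[[0,0,0,0,0,0.04,1],[0,0,0,0,0,0.04,1],[0,0,0,0,0,0,1]]' | sed -n 1,4p; python3 -m inch '[[0,0,0,0,0,0.04,1],[0,0,0,0,0,0,1]]'
```

```text
clock: 9.72
eef_pos: [604.5, -204.3, 119.6]
tcp_rot: [-3.139, -0.001, 1.728]
contact_force: [-0.5, 0.3, -2.9]
opening: 0.109
grasp_force: 60.8
clock: 9.97
eef_pos: [604.7, -204.3, 118.0]
tcp_rot: [-3.14, -0.0, 1.728]
contact_force: [-0.5, -0.4, -3.0]
clock: 10.13
eef_pos: [604.7, -204.3, 117.0]
tcp_rot: [-3.14, -0.0, 1.728]
contact_force: [0.7, 0.5, -3.1]
opening: 0.109
grasp_force: 60.8
```

```bash
for k in 1; do python3 -m inch '[[0,0,0,0,0,0.04,1],[0,0,0,0,0,0,1]]' | sed -n 2,4p; python3 -m inch '[[0,0,0,0,0,0.04,1],[0,0,0,0,0,0,1]]'| sed -n 2,4p; python3 -m inch '[[0,0,0,0,0,0.03,1],[0,0,0,0,0,0,1]]'| sed -n 2,4p; done
```

```text
eef_pos: [605.0, -204.5, 116.5]
tcp_rot: [-3.141, -0.0, 1.728]
contact_force: [-1.2, 0.2, 0.7]
eef_pos: [605.2, -204.5, 116.4]
tcp_rot: [-3.141, 0.0, 1.728]
contact_force: [-3.1, -0.4, 9.1]
eef_pos: [605.3, -204.5, 116.3]
tcp_rot: [-3.141, 0.0, 1.728]
contact_force: [-5.2, 1.1, 14.5]
```

```bash
python3 -m inch '[[0,0,0,0,0,-0.06,1],[0,0,0,0,0,0,1],[0,0,0,0,0,0,0.85],[0,0,0,0,0,0,0.75],[0,0,0,0,0,0,0.6],[0,0,0,0,0,0,0.6],[0,0,0,0,0,0,0.6]]' 20; python3 -m inch '[[0,0,0,0,0,-0.3,0.6],[0,0,0,0,0,-0.6,0.6],[0,0,0,0,0,-0.8,0.6],[0,0,0,0,0,-0.8,0.6],[0,0,0,0,0,-0.8,0.6],[0,0,0,0,0,-0.8,0.6],[0,0,0,0,0,-0.8,0.6],[0,0,0,0,0,0,0.6]]';python3 t.py 541 296 229.5 3.3 30;python3 d.py blue pics/p2.png 604 -204
```

```text
clock: 11.22
eef_pos: [604.7, -204.3, 115.6]
tcp_rot: [-3.14, -0.0, 1.728]
contact_force: [-0.2, -0.4, 0.3]
opening: 0.397
grasp_force: 0.0
clock: 11.88
eef_pos: [606.9, -205.1, 243.3]
tcp_rot: [3.137, 0.003, 1.728]
contact_force: [-0.0, -0.2, 0.5]
opening: 0.4
grasp_force: 0.0
t 11.88 pos [ 606.9 -205.1  243.3] F [-0.  -0.2  0.5] open 0.4 grip 0.0 q [-0.33  0.38  1.61 -0.    1.14 -0.48]
turn total/pi [-0.1651 -0.0075  0.031 ] deg 30.3
shift/25 cur frame [20.21  0.52  0.5 ]  after turn [20.16 -1.56 -0.26]
top 100
 rect ((591.5357055664062, -181.89549255371094), (104.21857452392578, 58.40129089355469), 66.29861450195312) med [ 593.8 -165.9  117.4] pct [[562.4, -221.5, 61.9], [635.0, -137.5, 582.5]]
 x at Y 574.2 slope deg 29.5 yspan -229.1 -134.4
side 199
 rect ((605.7742919921875, -223.0595703125), (11.936617851257324, 88.67491149902344), 9.832700729370117) med [ 606.3 -239.6  113.4] pct [[596.8, -263.4, 75.5], [614.2, -189.7, 131.9]]
 x at Y 600.4 slope deg -10.1 yspan -267.7 -180.0
[ 605.28070253 -204.52280112  239.43621336]
```

View pics/p2.png

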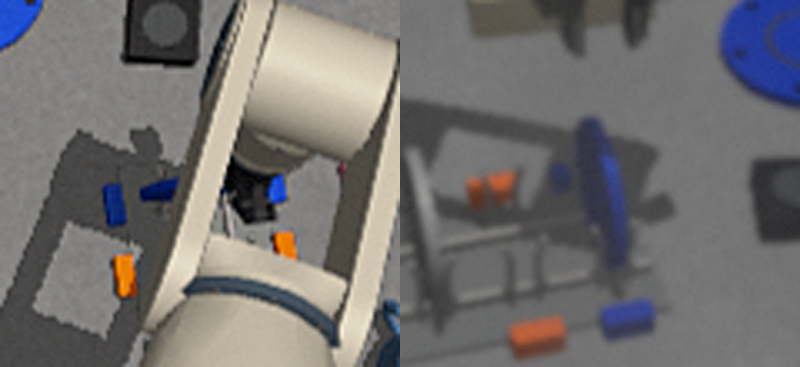

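The picture shows the blue cover upright in the blue slot, at crop px (605,190), with its top at about 131 mm.

```bash
python3 -m inch '[[-0.0275,-0.0012,0.0052,0,0,0,0.5],[-0.0275,-0.0012,0.0052,0,0,0,0.5],[-0.0275,-0.0012,0.0052,0,0,0,0.5],[-0.0275,-0.0012,0.0052,0,0,0,0.5],[-0.0275,-0.0012,0.0052,0,0,0,0.5],[-0.0275,-0.0012,0.0052,0,0,0,0.5],[0,0,0,0,0,0,0.5]]'|head -3; python3 t.py 534.3 295 231 3.3 30
```

```text
clock: 12.57
eef_pos: [601.4, -203.5, 235.3]
tcp_rot: [2.626, -0.007, 1.626]
t 12.57 pos [ 601.4 -203.5  235.3] F [-0.6  0.   0.9] open 0.503 grip 0.0 q [-0.45  0.22  1.97  0.49  0.55 -0.87]
turn total/pi [-0.0025 -0.0014 -0.0018] deg 0.6
shift/25 cur frame [20.06 -1.53 -0.52]  after turn [20.06 -1.41 -0.62]
```

```bash
python3 -m inch '[[-0.0025,-0.0014,-0.0018,0.5,0,0,0.5],[0,0,0,0.9,-0.07,-0.03,0.5],[0,0,0,0.9,-0.07,-0.03,0.5],[0,0,0,0.9,-0.07,-0.03,0.5],[0,0,0,0.9,-0.07,-0.03,0.5],[0,0,0,0.9,-0.07,-0.03,0.5],[0,0,0,0.9,-0.07,-0.03,0.5],[0,0,0,0.9,-0.07,-0.03,0.5]]'|head -3; python3 -m inch '[[0,0,0,0.9,-0.07,-0.03,0.5],[0,0,0,0.9,-0.07,-0.03,0.5],[0,0,0,0.9,-0.07,-0.03,0.5],[0,0,0,0.9,-0.07,-0.03,0.5],[0,0,0,0.9,-0.07,-0.03,0.5],[0,0,0,0.9,-0.07,-0.03,0.5],[0,0,0,0.9,-0.07,-0.03,0.5],[0,0,0,0.9,-0.07,-0.03,0.5]]'|head -3;  python3 -m inch '[[0,0,0,0.9,-0.07,-0.03,0.5],[0,0,0,0.9,-0.07,-0.03,0.5],[0,0,0,0.9,-0.07,-0.03,0.5],[0,0,0,0.9,-0.07,-0.03,0.5],[0,0,0,0.9,-0.07,-0.03,0.5],[0,0,0,0.9,-0.07,-0.03,0.5],[0,0,0,0.8,0,0,0.5],[0,0,0,0,0,0,0.5]]'; python3 t.py 534.3 295 231 3.3 30
```

```text
clock: 13.23
eef_pos: [581.9, -33.6, 236.4]
tcp_rot: [2.618, 0.004, 1.632]
clock: 13.9
eef_pos: [556.1, 145.2, 234.4]
tcp_rot: [2.616, 0.005, 1.631]
clock: 14.57
eef_pos: [535.8, 301.8, 233.0]
tcp_rot: [2.613, 0.003, 1.634]
contact_force: [0.6, 0.1, 0.5]
opening: 0.5
grasp_force: 0.0
t 14.57 pos [535.8 301.8 233. ] F [0.6 0.1 0.5] open 0.5 grip 0.0 q [ 0.66  0.2   2.01 -0.57  0.56  1.03]
turn total/pi [0.0015 0.0001 0.002 ] deg 0.4
shift/25 cur frame [-0.27 -0.11  0.03]  after turn [-0.27 -0.11  0.03]
```

```bash
python3 -m inch '[[0,0,0.001,-0.27,-0.1,0,0.5],[0,0,0,0,0,0.5,0.5],[0,0,0,0,0,0.6,0.5],[0,0,0,0,0,0.6,0.5],[0,0,0,0,0,0.6,0.5],[0,0,0,0,0,0.3,0.5],[0,0,0,0,0,0,0.5],[0,0,0,0,0,0,0.5]]'; python3 t.py 574.2 297.3 161.5 3.3 30
```

```text
clock: 15.23
eef_pos: [565.8, 291.2, 173.9]
tcp_rot: [2.618, 0.003, 1.627]
contact_force: [1.0, -0.4, 0.2]
opening: 0.497
grasp_force: 0.0
t 15.23 pos [565.8 291.2 173.9] F [ 1.  -0.4  0.2] open 0.497 grip 0.0 q [ 0.61  0.32  2.01 -0.67  0.44  1.1 ]
turn total/pi [0.0001 0.001  0.    ] deg 0.2
shift/25 cur frame [0.23 0.05 0.6 ]  after turn [0.22 0.05 0.6 ]
```

```bash
python3 -m inch '[[0,0,0,0.22,0.05,0.3,0.5],[0,0,0,0,0,0.28,0.5],[0,0,0,0,0,0,0.5],[0,0,0,0,0,0,0.7],[0,0,0,0,0,0,0.8],[0,0,0,0,0,0,1],[0,0,0,0,0,0,1],[0,0,0,0,0,0,1]]' 60; python3 -m inch '[[0,0,0,0,0,0,1],[0,0,0,0,0,0,1]]'; python3 t.py 574.2 297.3 161.5 3.3 30;  python3 -m inch '[[0,0,0,0,0,-0.4,1],[0,0,0,0,0,-0.8,1],[0,0,0,0,0,-0.9,1],[0,0,0,0,0,-0.9,1],[0,0,0,0,0,-0.6,1],[0,0,0,0,0,-0.4,1],[0,0,0,0,0,0,1]]' ; python3 t.py 534.5 -215.2 270 9 0
```

```text
clock: 15.9
eef_pos: [573.9, 298.3, 162.9]
tcp_rot: [2.616, 0.001, 1.628]
contact_force: [0.2, 0.2, 1.2]
opening: 0.109
grasp_force: 59.8
clock: 16.07
eef_pos: [573.9, 298.3, 162.9]
tcp_rot: [2.616, 0.001, 1.628]
contact_force: [-1.5, -0.5, 2.7]
opening: 0.109
grasp_force: 60.0
t 16.07 pos [573.9 298.3 162.9] F [-1.5 -0.5  2.7] open 0.109 grip 60.0 q [ 0.61  0.35  2.   -0.69  0.43  1.13]
turn total/pi [0.0006 0.0004 0.0002] deg 0.1
shift/25 cur frame [-0.04 -0.02  0.05]  after turn [-0.04 -0.02  0.05]
clock: 16.65
eef_pos: [523.4, 295.7, 250.7]
tcp_rot: [2.615, 0.0, 1.628]
contact_force: [0.3, 0.5, -2.6]
opening: 0.103
grasp_force: 60.3
t 16.65 pos [523.4 295.7 250.7] F [ 0.3  0.5 -2.6] open 0.103 grip 60.3 q [ 0.67  0.15  2.02 -0.54  0.59  1.  ]
turn total/pi [ 0.1674  0.0085 -0.0309] deg 30.7
shift/25 cur frame [-20.43  -0.25  -1.03]  after turn [-20.25  -2.76  -0.77]
```

```bash
python3 -m inch '[[0.0279,0.0014,-0.0051,0,0,0,1],[0.0279,0.0014,-0.0051,0,0,0,1],[0.0279,0.0014,-0.0051,0,0,0,1],[0.0279,0.0014,-0.0051,0,0,0,1],[0.0279,0.0014,-0.0051,0,0,0,1],[0.0279,0.0014,-0.0051,0,0,0,1],[0,0,0,-0.5,-0.12,-0.05,1],[0,0,0,-0.8,-0.12,-0.05,1]]' | head -3; python3 -m inch '[[0,0,0,-0.9,-0.12,-0.04,1],[0,0,0,-0.9,-0.12,-0.04,1],[0,0,0,-0.9,-0.12,-0.04,1],[0,0,0,-0.9,-0.12,-0.04,1],[0,0,0,-0.9,-0.12,-0.04,1],[0,0,0,-0.9,-0.12,-0.04,1],[0,0,0,-0.9,-0.12,-0.04,1],[0,0,0,-0.9,-0.12,-0.04,1]]'|head -3; python3 -m inch '[[0,0,0,-0.9,-0.12,-0.04,1],[0,0,0,-0.9,-0.12,-0.04,1],[0,0,0,-0.9,-0.12,-0.04,1],[0,0,0,-0.9,-0.12,-0.04,1],[0,0,0,-0.9,-0.12,-0.04,1],[0,0,0,-0.9,-0.12,-0.04,1],[0,0,0,-0.9,-0.12,-0.04,1],[0,0,0,0,0,0,1]]'; python3 t.py 534.5 -214.4 230 9 0
```

```text
clock: 17.32
eef_pos: [523.7, 262.4, 249.7]
tcp_rot: [-3.139, 0.002, 1.727]
clock: 17.98
eef_pos: [526.5, 79.0, 258.7]
tcp_rot: [-3.14, 0.003, 1.726]
clock: 18.65
eef_pos: [530.3, -81.8, 266.2]
tcp_rot: [-3.14, 0.004, 1.724]
contact_force: [-1.0, 0.4, -3.3]
opening: 0.107
grasp_force: 60.6
t 18.65 pos [530.3 -81.8 266.2] F [-1.   0.4 -3.3] open 0.107 grip 60.6 q [-0.15  0.2   1.81 -0.    1.13 -0.3 ]
turn total/pi [-0.0006  0.0013 -0.0012] deg 0.3
shift/25 cur frame [-5.26 -0.64  1.47]  after turn [-5.26 -0.66  1.45]
```

```bash
python3 -m inch '[[0,0.001,-0.001,-0.9,-0.12,0,1],[0,0,0,-0.9,-0.12,0,1],[0,0,0,-0.9,-0.12,0,1],[0,0,0,-0.9,-0.12,0,1],[0,0,0,-0.9,-0.12,0,1],[0,0,0,-0.6,-0.06,0.1,1],[0,0,0,0,0,0,1],[0,0,0,0,0,0,1]]'|head -3; python3 t.py 534.8 -214.4 190 9 0
```

```text
clock: 19.32
eef_pos: [534.1, -206.7, 263.4]
tcp_rot: [-3.139, -0.003, 1.728]
t 19.32 pos [ 534.1 -206.7  263.4] F [-0.6 -0.3 -2.8] open 0.112 grip 60.6 q [-0.37  0.26  1.73  0.    1.15 -0.53]
turn total/pi [-0.0008 -0.0008  0.0001] deg 0.2
shift/25 cur frame [-0.32 -0.01  2.93]  after turn [-0.31 -0.02  2.93]
```

```bash
python3 -m inch '[[0,0,0,-0.3,0,0.2,1],[0,0,0,0,0,0.8,1],[0,0,0,0,0,0.8,1],[0,0,0,0,0,0.8,1],[0,0,0,0,0,0.3,1],[0,0,0,0,0,0,1],[0,0,0,0,0,0,1]]'|head -3; python3 t.py 534.8 -214.4 130 9 0; python3 d.py orange pics/p3.png 534.5 -215
```

```text
clock: 19.9
eef_pos: [535.9, -213.4, 192.0]
tcp_rot: [-3.14, -0.002, 1.73]
t 19.9 pos [ 535.9 -213.4  192. ] F [ 0.2  0.  -3.2] open 0.105 grip 60.5 q [-0.38  0.35  1.79  0.    1.   -0.54]
turn total/pi [-0.0006 -0.0007  0.0008] deg 0.2
shift/25 cur frame [-0.04 -0.04  2.48]  after turn [-0.03 -0.05  2.48]
top 45
 rect ((511.713134765625, -192.24008178710938), (78.02297973632812, 27.690141677856445), 53.868465423583984) med [ 524.9 -167.1  175.7] pct [[499.1, -222.6, 129.6], [533.0, -155.4, 361.0]]
 x at Y 506.0 slope deg 22.2 yspan -231.9 -155.2
side 266
 rect ((534.5349731445312, -227.62213134765625), (12.670560836791992, 97.8680419921875), 11.473577499389648) med [ 535.9 -243.5  172.5] pct [[526.6, -273.9, 100.6], [544.4, -198.9, 208.2]]
 x at Y 530.7 slope deg -10.7 yspan -276.6 -180.9
[ 536.55765362 -213.84546221  193.06907231]
```

View pics/p3.png

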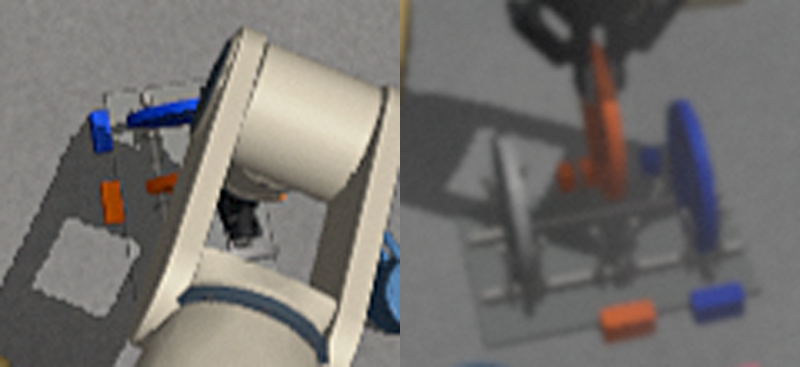

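The orange cover hangs above the middle slot, between the grey and blue covers, at crop px (605,150). Lowering it now.

```bash
python3 -m inch '[[0,0,0.0008,-0.02,-0.06,0.3,1],[0,0,0,0,0,0.3,1],[0,0,0,0,0,0.3,1],[0,0,0,0,0,0.3,1],[0,0,0,0,0,0.3,1],[0,0,0,0,0,0.3,1],[0,0,0,0,0,0.2,1],[0,0,0,0,0,0,1]]'; python3 -m inch '[[0,0,0,0,0,0.2,1],[0,0,0,0,0,0.2,1],[0,0,0,0,0,0,1],[0,0,0,0,0,0,1]]';  python3 t.py 534.6 -214.5 118 9 0
```

```text
clock: 20.67
eef_pos: [533.5, -214.1, 140.4]
tcp_rot: [-3.138, -0.003, 1.727]
contact_force: [-0.7, 0.3, -3.3]
opening: 0.106
grasp_force: 60.5
clock: 21.0
eef_pos: [534.1, -214.3, 131.7]
tcp_rot: [-3.14, -0.002, 1.727]
contact_force: [0.8, -0.1, -3.1]
opening: 0.106
grasp_force: 60.6
t 21.0 pos [ 534.1 -214.3  131.7] F [ 0.8 -0.1 -3.1] open 0.106 grip 60.6 q [-0.38  0.42  1.84  0.    0.88 -0.54]
turn total/pi [-0.0006 -0.0008 -0.0002] deg 0.2
shift/25 cur frame [-0.01  0.02  0.55]  after turn [-0.01  0.02  0.55]
```

```bash
python3 -m inch '[[0,0,0,0,0.01,0.12,1],[0,0,0,0,0,0.12,1],[0,0,0,0,0,0.12,1],[0,0,0,0,0,0.08,1],[0,0,0,0,0,0,1],[0,0,0,0,0,0,1]]'|sed -n 2,4p; python3 -m inch '[[0,0,0,0,0,0.04,1],[0,0,0,0,0,0.04,1],[0,0,0,0,0,0,1]]'|sed -n 2,4p; python3 -m inch '[[0,0,0,0,0,0.04,1],[0,0,0,0,0,0,1]]'|sed -n 2,4p;  python3 -m inch '[[0,0,0,0,0,0.04,1],[0,0,0,0,0,0,1]]'|sed -n 2,4p
```

```text
eef_pos: [534.3, -214.3, 120.7]
tcp_rot: [-3.14, -0.002, 1.727]
contact_force: [0.0, 0.3, -2.6]
eef_pos: [534.4, -214.3, 118.8]
tcp_rot: [-3.14, -0.002, 1.727]
contact_force: [-1.0, -0.0, -2.9]
eef_pos: [534.5, -214.3, 117.9]
tcp_rot: [-3.14, -0.002, 1.727]
contact_force: [0.3, 1.5, -3.1]
eef_pos: [534.8, -214.5, 117.6]
tcp_rot: [-3.141, -0.002, 1.727]
contact_force: [-0.0, 0.6, 4.9]
```

```bash
python3 -m inch '[[0,0,0,0,0,0.04,1],[0,0,0,0,0,0,1]]'|sed -n 2,4p;  python3 -m inch '[[0,0,0,0,0,-0.03,1],[0,0,0,0,0,0,1],[0,0,0,0,0,0,0.85],[0,0,0,0,0,0,0.75],[0,0,0,0,0,0,0.6],[0,0,0,0,0,0,0.6],[0,0,0,0,0,0,0.6]]' 20; python3 -m inch '[[0,0,0,0,0,-0.3,0.6],[0,0,0,0,0,-0.6,0.6],[0,0,0,0,0,-0.8,0.6],[0,0,0,0,0,-0.8,0.6],[0,0,0,0,0,-0.8,0.6],[0,0,0,0,0,-0.8,0.6],[0,0,0,0,0,-0.8,0.6],[0,0,0,0,0,-0.5,0.6]]'; python3 -m inch '[[0,0,0,0,-1,-0.2,0.6],[0,0,0,0,-1,-0.2,0.6],[0,0,0,0,-1,-0.2,0.6],[0,0,0,0,-1,-0.2,0.6],[0,0,0,0,-1,-0.2,0.6],[0,0,0,0,-1,-0.2,0.6],[0,0,0,0,-0.5,0,0.6],[0,0,0,0,0,0,0.6]]';python3 d.py orange pics/p4.png 534.5 -215;python3 d.py blue pics/p5.png 604 -204
```

```text
eef_pos: [535.0, -214.6, 117.4]
tcp_rot: [-3.141, -0.001, 1.727]
contact_force: [-2.1, 0.9, 12.2]
clock: 22.83
eef_pos: [534.3, -214.2, 116.5]
tcp_rot: [-3.14, -0.002, 1.727]
contact_force: [-0.7, 0.3, -0.3]
opening: 0.4
grasp_force: 0.0
clock: 23.5
eef_pos: [535.3, -214.8, 254.4]
tcp_rot: [3.141, -0.001, 1.727]
contact_force: [0.4, -0.7, 0.6]
opening: 0.402
grasp_force: 0.0
clock: 24.17
eef_pos: [372.4, -240.0, 282.5]
tcp_rot: [-3.14, -0.002, 1.726]
contact_force: [0.6, 0.4, -0.4]
opening: 0.402
grasp_force: 0.0
top 163
 rect ((536.1434326171875, -215.3712921142578), (16.983510971069336, 116.2905044555664), 9.320003509521484) med [ 530.8 -206.9  113.3] pct [[521.6, -266.0, 66.1], [542.7, -160.4, 132.3]]
 x at Y 532.3 slope deg -8.5 yspan -272.8 -158.3
side 286
 rect ((532.0707397460938, -224.6494598388672), (17.973037719726562, 107.41417694091797), 15.550542831420898) med [ 533.  -235.7  103.2] pct [[522.0, -274.6, 55.9], [543.0, -180.5, 131.9]]
 x at Y 529.2 slope deg -10.8 yspan -278.1 -171.8
[ 374.72330522 -240.11543614  282.26338774]
top 219
 rect ((606.118408203125, -203.44515991210938), (19.690570831298828, 116.72366333007812), 10.123612403869629) med [ 600.6 -199.5  109.1] pct [[592.1, -253.9, 57.0], [612.9, -149.6, 131.8]]
 x at Y 601.8 slope deg -8.4 yspan -261.3 -146.2
side 192
 rect ((603.1830444335938, -215.81349182128906), (16.8612060546875, 99.1658935546875), 14.752224922180176) med [ 605.4 -233.   118.1] pct [[595.1, -263.4, 75.9], [613.3, -177.2, 132.9]]
 x at Y 600.8 slope deg -9.4 yspan -265.0 -170.0
[ 375.22708854 -239.95205336  281.9125301 ]
```

View pics/p4.png

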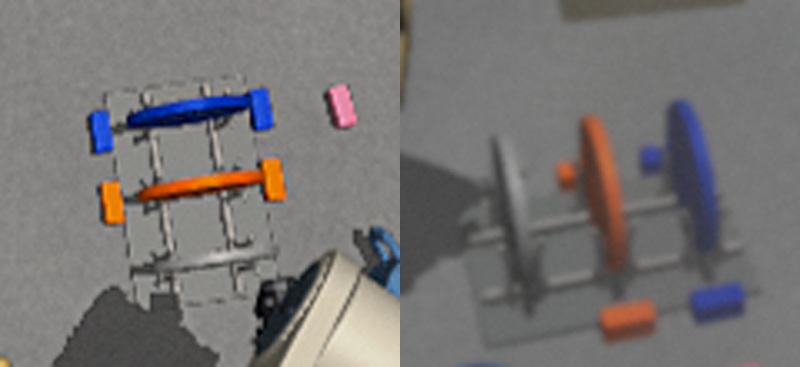

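Orange at crop px (605,190) and blue at (690,175) both stand upright in their own slots with tops at about 132 mm. The grey cover is unmoved, and the arm is clear of everything.

```bash
python3 -c "
from rig import r
print(r.sign_off())"
```

```text
the job is handed in; nothing more can be done
None
```

The blue and orange covers each stand upright and seated in their own colour's slot, the grey cover was left in place, and the job was handed in with the clock at about 24 s; the hand-in returned no verdict.

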